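# Move a clip-on cooling jet to the other air post

## Task

The cooling jet is clipped on the red air post and is wanted on the blue one. Keep its orange release button squeezed in while you draw the jet straight up off the red post without wrenching at the catch, then set it upright on the blue post and press it down, without ramming it, until the catch clicks and holds it by itself. Let go of it, and leave the tumbler, wooden block, wax tin and jacks where they are.

Things in the scene. Friction and masses are not known exactly. Their poses are not given: they have to be found in the camera images.
- jet_centre (a point): The cooling jet: upright black grip, 36 x 36 mm square, 48 mm high, under a steel cone 18 mm high (14 mm flat top), 150 g. Point on its axis, half-way up its grip, 24 mm above its underside, 42 mm below the cone's top. z up along the axis; the orange button is on the +y face, the other faces are plain. A 21 mm bore, 38 mm deep, in its underside takes a post's stem in any yaw.
- catch (a joint): Release button and the catch that moves with it: m pressed in, 0 = out (holds), 0.005 = fully in; free from about 0.004. 2 N starts it, 6 N has it fully in, more while the jet hangs on it. Pushed onto a stem with the button free, the catch is cammed aside (8 to 20 N in all) and snaps out once the jet is home. Pushed fully down with the button held in, it snaps out when let go.
- button_face (a point): Centre of the orange button's outer face, 22 mm wide and 20 mm high, 24 mm from the jet's axis along its +y when out (19 mm when in), level with jet_centre. The jet is 42 mm across here, 37 mm with the button in. Squeezing it towards the plain opposite face presses it.
- post_red: Red bench air post, fixed: red flange 84 mm across, valve with a red lever, red band, 33 mm black rubber seat 110 mm above the bench and a brass stem on it. Origin: centre of the flange's underside on the bench; z up along the stem. Its stem and spring valve pin are as on the blue post.
- post_blue: The same post in blue. Origin: centre of its flange on the bench, z up the stem axis. Its screwed riser is at a height of its own that is not reported: the seat is anywhere from 110 to 134 mm up. Stem 20 mm thick, 34 mm above the seat, its top 8 mm tapering to 13 mm. A clipped jet's underside is 0 to 1.5 mm above the seat.
- valve_blue (a joint): Spring valve pin, 8 mm thick, in the top of the blue stem: m pressed in; 0 = 10 mm out of the stem, about 0.004 while a jet hangs clipped on it, 0.006 with its underside just on the seat. It pushes back with 3 N (out) to 6.6 N (6 mm in) and lifts a jet that is not caught.
- catch_bar: Steel tongue of the catch, hidden in the jet; it moves with the button and hooks under the 20 mm head of the stem. Pulling with the button not fully in loads it. Origin: on the jet's axis at its underside (button out).
- tumbler: Green glass tumbler, 72 mm across, 105 mm high, standing. Origin: centre of its foot.
- block: Dark wooden shaping block: a cup 82 mm across and 45 mm high with a 120 mm handle to its -x. Origin: centre of the cup's foot.
- wax_tin: Round open wax tin, 84 mm across, 26 mm high. Origin: centre of its foot.
- jacks: Steel glass jacks, a flat U-shaped tong 240 mm long along its x, 70 mm wide and 8 mm thick, lying flat. Origin: near its middle, on the bench.
- seat_blue (a joint): Squash of the blue post's black rubber seat, a ring 33 mm across and 4 mm thick round the foot of the stem, on which the jet bottoms out: m pressed down, 0 = free. It gives 1 mm at 15 N; more than 1.5 mm (22 N on the seat) spoils it.
Not all that is in view belongs to the job. Of the things that look like the part that bears jet_centre, the larger one is meant.

How it is judged:
By the outcome, as a careful person would: the job done as asked, in the order asked, and still so for the second after the job is handed in, with the robot touching nothing.
It also fails if it takes over 53 s, if anything falls off the work surface, if the arm or the gripper's body presses on something with over 40 N, if the wrist force passes 120 N, or if a joint passes its speed limit or range.

## Robot

A 6-joint arm with a two-finger parallel gripper is mounted at the origin on the work surface. World frame = base frame: x ahead of the robot, y to its left, z up, the work surface at z = 0. Lengths are in m, angles in rad, forces in N, time in s.
With the tool pointing down it reaches from about 0.25 to 0.725 m from the base axis. Payload 4 kg.
Tool frame: the origin (TCP) lies on the centre line of the jaws, within the pads' length; the fingertips stand 8 mm ahead of it and the grasp point (between the pads) lies 11 mm behind it (arm.nose_length is the distance from the TCP to the fingertips, in m); z points along the fingers, y is the direction in which the jaws open and shut (so a half turn about z gives the same grasp; the last joint's range is limited). The gripper opens to 85 mm and grips with 20 to 120 N. Pads are 22 mm wide; open, the fingers measure 114 mm over their backs; the gripper's body (76 mm by 85 mm) begins 54 mm behind the grasp point. The pads swing forward as they close: fully open they stand 13 mm farther back than shut.
Start: joints at [0, 0.241, 0.005, 1.335, 0, 1.571], TCP at [0.5, -0, 0.239] pointing down, gripper open.
Joint ranges: [-2.72, 2.72], [-1.05, 1.87], [-1.09, 1.28], [-1.99, 2.15], [-1.42, 1.44], [-3.14, 3.14]. Speed limits (rad/s): [2.79, 2.79, 3.14, 3.14, 3.14, 3.14].

## Interface

Orientations are given as a unit quaternion [x, y, z, w].
In Python, from cell import readout, vision, order, arm gives the robot as it stands. The module is installed in compiled form; this text tells all that it offers.
- The arm moves only by the tool step_arm, never from a script. Its argument "rows" is a list of rows, each a list of 7 numbers: the shift along the tool's x, y, z in mm, then the turn, a rotation vector about the tool's x, y, z in degrees, then the opening, from -1 (shut) to 1 (fully open), so that 0 is half open. In form: [[dx, dy, dz, wx, wy, wz, gripper], ...]. A call has 1 to 8 rows; each row shifts and turns the pose as measured when the row begins, along the tool's axes as they then stand; what a row does not reach is not made up. A row lasts 1/10 s, in which the tool goes at most 50 mm and 8.59 degrees, less where a joint would pass 70% of its speed; a pose out of reach is approached as far as the arm can. A call with a gripper value outside its range is refused whole. The fingers move at their own pace and stop on an object; the grip force is fixed at half the most. Time passes only in rows, so rows that do not move let the fingers close. It gives the time, the measured TCP pose, the force and the opening at its end, in the units of the state.
- readout.state(): the state, without advancing time (a new reading comes with each control period).
- vision.get_image(name): name is "scene" or "side" or "wrist"; returns a dict with "image" (480x640x3 uint8, red, green, blue), "z_map" (480x640 float32, m along the optical axis (not along the pixel's ray), 0 where there is no reading), "vfov" (degrees; the focal length in pixels is half the picture's height over the tangent of half this angle, whatever the lens; pixels are square), "cx", "cy" (the principal point, pixels), "position" and "attitude" of the camera in the world. Camera axes: x right, y down, z forward; pixel columns grow to the right and rows downward; lengths in m; the calibration is good to about 2 mm. The wrist camera is an equidistant fisheye: a pixel r from the principal point sees the ray r / f radians off the axis. A picture is of the moment at which its call begins.
- order.sign_off(): hands the job in, once; it reports no verdict.
The state is a dict: "t": time; "q": joint angles; "qvel": joint speeds; "joint_efforts": joint torques, N m; "eef_pos": TCP position; "tool_rot": TCP orientation; "contact_force": force on the tool from outside, world axes, zero at the start; "moment": the same for the moment, N m; "gripper_width": opening from 0.0 (shut) to 1.0 (fully open).
Only numpy, scipy, OpenCV 4.12 (cv2) and the standard library are available. Lean on these libraries where they do the work, as an engineer would, in place of code of your own. Each camera call takes 0.05 s, during which the arm holds its last target.

## Working session

There is one attempt and no reset: what is moved stays moved. The work goes in short steps, Python scripts to look and compute and a tool call to move; the robot and the scene stay as the last step left them, time stands still between calls to the robot, and variables do not carry over. Pictures are saved under pics/ and viewed, and the job is handed in when it is done.

Besides the shell and the picture viewer there is one more tool, called after "Call:" in YAML: its name, and indented under it one key for each argument. step_arm: Moves the arm, as the interface text tells. Its arguments: {"type":"object","properties":{"rows":{"type":"array"}},"required":["rows"]}

```bash
mkdir -p pics; python3 - <<'E'
from cell import readout, vision, order, arm
import cv2,numpy as np
print(readout.state()); print([a for a in dir(arm) if a[0]!='_'])
for n in ["scene","side","wrist"]:
    d=vision.get_image(n); cv2.imwrite(f"pics/a_{n}.png",d["image"][:,:,::-1]); np.save(f"pics/a_{n}.npy",d,allow_pickle=True)
    print(n,{k:v for k,v in d.items() if k not in("image","z_map")},(d["z_map"]>0).mean())
E
```

```text
{'t': 0.0, 'q': array([ 9.70733077e-06,  2.41405565e-01,  3.71144959e-03,  1.33520599e+00,
       -1.87746824e-05,  1.57081646e+00]), 'qvel': array([ 8.80829091e-05, -7.62132933e-04,  7.72667563e-05, -4.98367402e-04,
       -1.85931928e-05, -6.86033645e-04]), 'joint_efforts': array([ 5.50268451e-04, -3.72315860e+01,  2.52406776e+01,  1.67737965e-02,
        2.29149265e-05,  1.14679995e-05]), 'eef_pos': array([ 4.99375786e-01, -7.00312719e-07,  2.38411775e-01]), 'tool_rot': array([ 0.70711007,  0.70710271, -0.00075045, -0.00073715]), 'contact_force': array([ 0.02976357, -0.5379286 , -0.72100602]), 'moment': array([-0.01561305,  0.04805918,  0.03524849]), 'gripper_width': 1.000499280822208}
['Unreachable', 'nose_length']
scene {'vfov': 45.624362776984825, 'cx': 320.3782579640461, 'cy': 240.90800716040533, 'position': array([ 0.87238367, -0.44277564,  0.96494616]), 'attitude': array([ 0.93304901,  0.23992979, -0.07062272, -0.25858398])} 0.9961295572916666
side {'vfov': 45.82941929633883, 'cx': 311.0407072855619, 'cy': 247.23673648820122, 'position': array([ 0.34772158, -0.61871984,  0.76359188]), 'attitude': array([ 0.90304166, -0.18409074,  0.07397948, -0.38099002])} 0.9959375
wrist {'vfov': 65.70646984690485, 'cx': 319.812596198492, 'cy': 238.29604031812843, 'position': array([0.50003469, 0.07043145, 0.37325367]), 'attitude': array([ 9.90263863e-01,  5.49473521e-04, -1.10101175e-03,  1.39197581e-01])} 0.988427734375
```

View pics/a_scene.png

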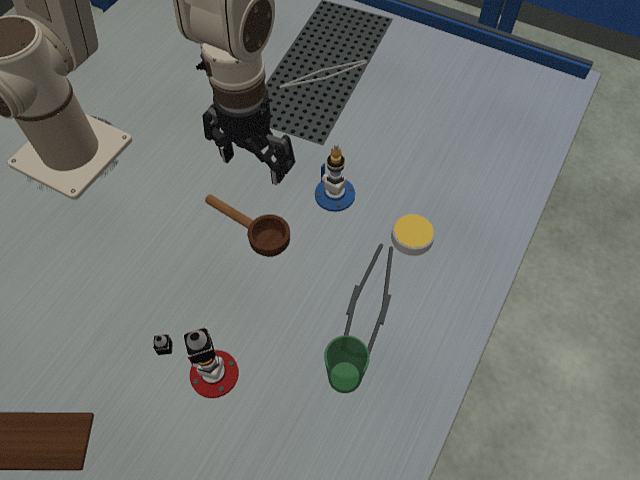

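View pics/a_side.png

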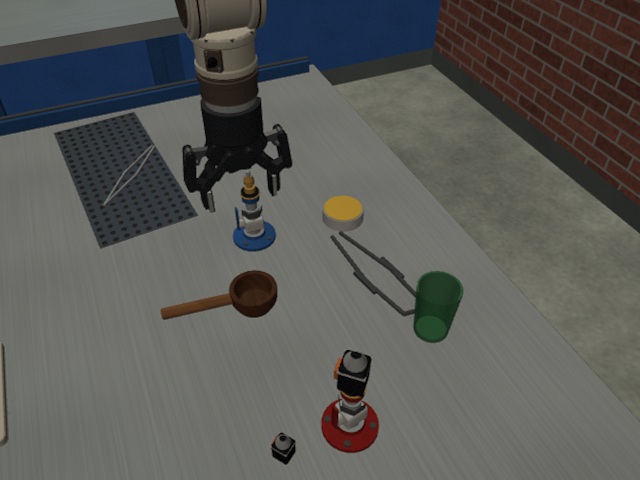

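View pics/a_wrist.png

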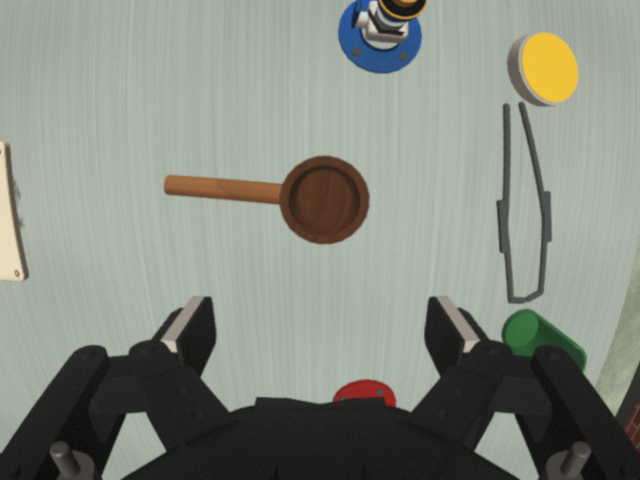

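Candidates for the jet: the large one on the red post (scene ~(200,345), side ~(353,372)), and a small lookalike on the bench (scene ~(163,343), side ~(284,447)). The large one, clipped on the red post, fits the description. I'll confirm with a crop.

```bash
cat > h.py <<'E'
import numpy as np,cv2
from scipy.spatial.transform import Rotation as R
def load(p): return np.load(p,allow_pickle=True).item()
def cam(d):
    f=d["image"].shape[0]/2/np.tan(np.radians(d["vfov"])/2); return f,R.from_quat(d["attitude"]).as_matrix(),np.array(d["position"])
def rays(d,uv,fish=False):
    f,M,p=cam(d); uv=np.atleast_2d(np.asarray(uv,float)); x=(uv[:,0]-d["cx"])/f; y=(uv[:,1]-d["cy"])/f
    if fish:
        r=np.hypot(x,y)+1e-12; v=np.c_[np.sin(r)*x/r,np.sin(r)*y/r,np.cos(r)]
    else: v=np.c_[x,y,np.ones_like(x)]
    return p,v@M.T
def plane(d,uv,z,fish=False):
    p,v=rays(d,uv,fish); return p+v*((z-p[2])/v[:,2])[:,None]
def pts(d,mask,fish=False):
    vv,uu=np.nonzero(mask&(d["z_map"]>0)); f,M,p=cam(d)
    pp,v=rays(d,np.c_[uu,vv],fish); fw=v@M[:,2]
    return pp+v*(d["z_map"][vv,uu]/fw)[:,None], np.c_[uu,vv]
def proj(d,X):
    f,M,p=cam(d); c=(np.atleast_2d(X)-p)@M; return np.c_[d["cx"]+f*c[:,0]/c[:,2],d["cy"]+f*c[:,1]/c[:,2]]
E
python3 - <<'E'
from h import *
S=load("pics/a_scene.npy");D=load("pics/a_side.npy")
a=cv2.resize(S["image"][300:410,130:270],None,fx=4,fy=4,interpolation=2)[:, :,::-1]
b=cv2.resize(D["image"][340:465,260:400],None,fx=4,fy=4,interpolation=2)[:480,:,::-1]
h=440
cv2.imwrite("pics/crop1.png",cv2.resize(np.hstack([a[:440],b[:440]]),(800,314)))
for n,d in(("scene",S),("side",D)):
    hsv=cv2.cvtColor(d["image"],cv2.COLOR_RGB2HSV)
    H,s,v=[hsv[...,i].astype(int) for i in range(3)]
    for c,m in dict(red=((H<4)|(H>175))&(s>170)&(v>70),orange=(H>=6)&(H<=16)&(s>200)&(v>140),blue=(H>100)&(H<118)&(s>160)&(v>60)).items():
        k,l,st,ce=cv2.connectedComponentsWithStats(m.astype(np.uint8))
        for i in range(1,k):
            if st[i,4]>15:
                P,uv=pts(d,l==i); print(n,c,st[i],P.mean(0).round(3),P.min(0).round(3),P.max(0).round(3))
E
```

```text
scene red [190 351  48  47 902] [ 0.564 -0.268  0.009] [ 0.513 -0.302 -0.001] [ 0.595 -0.22   0.117]
scene blue [376   0   8   9  22] [0.377 0.755 0.015] [0.367 0.749 0.004] [0.387 0.761 0.027]
scene blue [383   0   6  11  20] [0.395 0.755 0.021] [0.384 0.75  0.01 ] [0.403 0.76  0.031]
scene blue [390   0  94  34 314] [0.517 0.757 0.031] [0.403 0.749 0.006] [0.654 0.767 0.041]
scene blue [ 522    0  118   38 1559] [ 0.888  1.931 -0.607] [ 0.573  1.512 -0.669] [ 1.079  1.954 -0.373]
scene blue [481   5   5  11  19] [ 0.578  1.076 -0.141] [ 0.572  1.071 -0.158] [ 0.583  1.08  -0.127]
scene blue [484   4  11  22  52] [ 0.598  1.07  -0.146] [ 0.587  0.784 -0.187] [0.651 1.082 0.033]
scene blue [402  12  11   7  26] [0.456 0.756 0.01 ] [0.44  0.751 0.004] [0.467 0.76  0.019]
scene blue [421  15  10   9  27] [0.506 0.756 0.018] [0.493 0.749 0.008] [0.519 0.761 0.026]
scene blue [501  24  11   9  34] [ 0.61   1.434 -0.445] [ 0.585  0.777 -0.491] [0.706 1.489 0.038]
scene blue [485  31  21  10  57] [0.682 0.758 0.033] [0.657 0.75  0.02 ] [0.71  0.765 0.037]
scene blue [502  38  89  38 385] [
[... 238 characters left out ...]
0.025]
scene blue [315 181  40  30 335] [0.563 0.166 0.009] [0.515 0.134 0.   ] [0.597 0.211 0.034]
side red [ 322  400   56   51 1212] [ 0.547 -0.274  0.01 ] [ 0.513 -0.303  0.003] [ 0.594 -0.22   0.082]
side blue [  255     0   185    72 10560] [ 1.603  1.918 -0.461] [ 0.771  0.747 -0.665] [2.163 1.965 0.038]
side blue [178  33  18  46 529] [ 0.772  1.853 -0.408] [ 0.619  1.066 -0.558] [0.82  1.954 0.03 ]
side blue [   0   40  155   75 7293] [ 0.284  1.929 -0.444] [-0.04   1.516 -0.566] [ 0.616  1.958 -0.281]
side blue [  0  82 199  42 427] [0.346 0.758 0.034] [0.116 0.748 0.029] [0.602 0.768 0.039]
side blue [234 222  41  29 554] [0.552 0.161 0.009] [0.515 0.132 0.003] [0.596 0.207 0.035]
```

View pics/crop1.png

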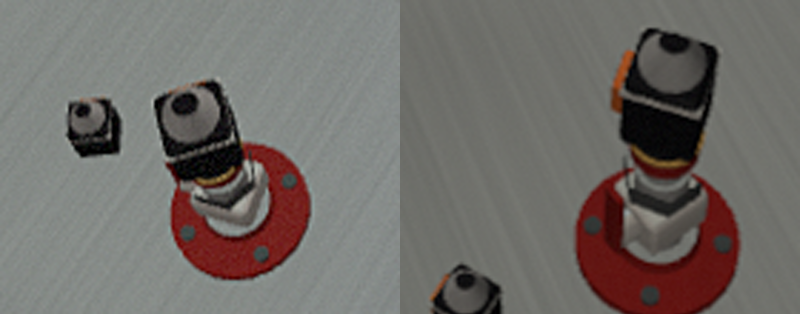

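```bash
python3 - <<'E'
from h import *
S=load("pics/a_scene.npy");D=load("pics/a_side.npy")
for n,d in(("scene",S),("side",D)):
  P,uv=pts(d,np.ones((480,640),bool)); col=d["image"][uv[:,1],uv[:,0]].astype(int)
  hsv=cv2.cvtColor(col[None].astype(np.uint8),cv2.COLOR_RGB2HSV)[0].astype(int)
  # bench bias
  for nm,c in(("red",(.554,-.261)),("blue",(.555,.17))):
    r=np.hypot(P[:,0]-c[0],P[:,1]-c[1])
    b=(r>.06)&(r<.09); print(n,nm,"bench z",np.median(P[b,2]).round(4))
    # flange circle via plane cast of colour mask contour
    m=(r<.06)&(P[:,2]<.02)&(hsv[:,1]>130)
    print(" flange z",np.median(P[m,2]).round(4), "ext",P[m].min(0).round(4),P[m].max(0).round(4))
    z=np.median(P[m,2])
    im=np.zeros((480,640),np.uint8); im[uv[m,1],uv[m,0]]=1
    cs=cv2.findContours(im,cv2.RETR_EXTERNAL,cv2.CHAIN_APPROX_NONE)[0]; h=cv2.convexHull(np.vstack(cs))[:,0]
    q=plane(d,h,z)[:,:2]; cc,rr=cv2.minEnclosingCircle(q.astype(np.float32)); 
    A=np.c_[2*q,np.ones(len(q))]; s=np.linalg.lstsq(A,(q**2).sum(1),rcond=None)[0]
    print(" circ",np.round(cc,4),round(rr,4),"lsq",s[:2].round(4),np.sqrt(s[2]+s[0]**2+s[1]**2).round(4))
    hi=(r<.035)&(P[:,2]>.1); print(" high n",hi.sum(),"z99",np.percentile(P[hi,2],[50,90,98,100]).round(4), "top uv",uv[hi][P[hi,2].argmax()])
    if nm=="red":
      j=(r<.045)&(P[:,2]>.105)
      o=j&(hsv[:,0]>=3)&(hsv[:,0]<=20)&(hsv[:,1]>150)&(hsv[:,2]>70)
      for p,u,cl in list(zip(P[o],uv[o],hsv[o])): print("  o",p.round(4),u,cl)
      t=j&(abs(P[:,2]-(.111+.048))<.003); print(" gripTop",t.sum(),P[t].mean(0).round(4))
      if t.sum()>5: print(cv2.minAreaRect((P[t,:2]*1000).astype(np.float32)))
E
```

```text
scene red bench z 0.0002
 flange z 0.0089 ext [ 0.5131 -0.3023 -0.0011] [ 0.595  -0.2203  0.0182]
 circ [ 0.5543 -0.2623] 0.0418 lsq [ 0.5542 -0.2624] 0.0413
 high n 862 z99 [0.1587 0.1718 0.1784 0.1806] top uv [199 336]
  o [ 0.5462 -0.2448  0.1597] [199 329] [ 13 153  95]
  o [ 0.5707 -0.2524  0.1198] [214 350] [ 18 155  92]
  o [ 0.569  -0.2647  0.1068] [210 359] [ 20 156  80]
 gripTop 264 [ 0.556  -0.2628  0.1591]
((554.0406494140625, -261.50360107421875), (36.33122634887695, 36.50669479370117), 48.25660705566406)
scene blue bench z -0.0001
 flange z 0.0085 ext [ 0.5145  0.1326 -0.0023] [0.5967 0.2138 0.0179]
 circ [0.5571 0.1713] 0.0424 lsq [0.557  0.1714] 0.0414
 high n 354 z99 [0.1169 0.1479 0.1582 0.1623] top uv [337 145]
side red bench z 0.0001
 flange z 0.0087 ext [ 0.5123 -0.3035 -0.0019] [ 0.5957 -0.2159  0.02  ]
 circ [ 0.5529 -0.2625] 0.0425 lsq [ 0.5528 -0.2625] 0.0417
 high n 1404 z99 [0.1555 0.1703 0.1777 0.1804] top uv [354 356]
  o [ 0.5431 -0.2386  0.1463] [339 358] [ 11 198 161]
  o [ 0.5449 -0.2378  0.1442] [340 358] [ 11 209 166]
  o [ 0.5456 -0.2393  0.1458] [
[... 4750 characters left out ...]
 [355 397] [ 19 160 134]
  o [ 0.5503 -0.278   0.107 ] [356 397] [ 19 158 131]
  o [ 0.5517 -0.2782  0.1063] [357 397] [ 18 161 119]
  o [ 0.5527 -0.2791  0.1071] [358 397] [ 17 165 105]
  o [ 0.5544 -0.2787  0.1053] [359 397] [ 17 168  91]
  o [ 0.5455 -0.2763  0.1051] [352 398] [ 16 167  87]
  o [ 0.5498 -0.2792  0.1066] [356 398] [ 17 172  86]
 gripTop 336 [ 0.552  -0.2654  0.1589]
((554.5038452148438, -261.39013671875), (37.17127227783203, 36.4901008605957), 48.15315246582031)
side blue bench z -0.0001
 flange z 0.0087 ext [ 0.5155  0.1315 -0.0009] [0.596  0.212  0.0187]
 circ [0.5554 0.1706] 0.0429 lsq [0.555  0.1708] 0.0418
 high n 408 z99 [0.1175 0.1477 0.1578 0.1609] top uv [249 170]
```

The crop confirms it: the large jet stands on the red post with its button facing (-x,+y). Its axis is at (0.554,-0.2614), yaw is about 48.2° and the underside is at 0.111, which agrees with the given sizes. Next I'll plan the approach.

```bash
cat > plan.py <<'E'
import sys
from h import *
from cell import readout
def plan(pos,yaw_y,n,g):
    # yaw_y: world angle (deg) of tool y, tool z down
    s=readout.state(); p=np.array(s["eef_pos"]); Rc=R.from_quat(s["tool_rot"])
    y=np.array([np.cos(np.radians(yaw_y)),np.sin(np.radians(yaw_y)),0]); z=np.array([0,0,-1.]); x=np.cross(y,z)
    Rt=R.from_matrix(np.c_[x,y,z]); rv=(Rc.inv()*Rt).as_rotvec()
    print("t",round(s["t"],2),"p",p.round(4),"F",np.round(s["contact_force"],1),"w",round(s["gripper_width"]*85,1),"rv",np.degrees(rv).round(2))
    d=(np.array(pos)-p)/n
    for i in range(n):
        Ri=Rc*R.from_rotvec(rv*i/n); print([round(v,1) for v in Ri.inv().apply(d)*1000]+[round(v,2) for v in np.degrees(rv)/n]+[g])
if __name__=="__main__":
    a=[float(v) for v in sys.argv[1:]]; plan(a[:3],a[3],int(a[4]),a[5])
E
python3 plan.py 0.554 -0.261 0.235 -41.8 7 1
```

```text
t 0.15 p [ 0.4995 -0.      0.2386] F [1.1 0.4 0.7] w 84.8 rv [-9.00e-02  3.00e-02  4.18e+01]
[np.float64(-37.3), np.float64(7.8), np.float64(0.5), np.float64(-0.01), np.float64(0.0), np.float64(5.97), 1.0]
[np.float64(-36.3), np.float64(11.6), np.float64(0.5), np.float64(-0.01), np.float64(0.0), np.float64(5.97), 1.0]
[np.float64(-34.9), np.float64(15.3), np.float64(0.5), np.float64(-0.01), np.float64(0.0), np.float64(5.97), 1.0]
[np.float64(-33.1), np.float64(18.9), np.float64(0.5), np.float64(-0.01), np.float64(0.0), np.float64(5.97), 1.0]
[np.float64(-30.9), np.float64(22.2), np.float64(0.5), np.float64(-0.01), np.float64(0.0), np.float64(5.97), 1.0]
[np.float64(-28.5), np.float64(25.3), np.float64(0.5), np.float64(-0.01), np.float64(0.0), np.float64(5.97), 1.0]
[np.float64(-25.7), np.float64(28.1), np.float64(0.5), np.float64(-0.01), np.float64(0.0), np.float64(5.97), 1.0]
```

Call:
step_arm:
  rows:
    - [-37.3,7.8,0.5,0,0,6,1]
    - [-36.3,11.6,0.5,0,0,6,1]
    - [-34.9,15.3,0.5,0,0,6,1]
    - [-33.1,18.9,0.5,0,0,6,1]
    - [-30.9,22.2,0.5,0,0,6,1]
    - [-28.5,25.3,0.5,0,0,6,1]
    - [-25.7,28.1,0.5,0,0,6,1]
    - [0,0,0,0,0,0,1]

```text
t: 0.95
eef_pos: [0.5519, -0.2693, 0.2304]
tool_rot: [0.918, 0.396, -0.003, -0.003]
contact_force: [-0.2, 0.1, -0.5]
gripper_width: 0.998
```

```bash
sed -i 's/round(v,1) for/round(float(v),1) for/;s/round(v,2) for/round(float(v),2) for/' plan.py; python3 plan.py 0.554 -0.261 0.235 -41.8 1 1; python3 - <<'E'
from cell import readout, vision
from h import *
d=vision.get_image("wrist"); cv2.imwrite("pics/b_wrist.png",d["image"][:,:,::-1]); np.save("pics/b_wrist.npy",d,allow_pickle=True)
P,uv=pts(d,np.ones((480,640),bool),True)
r=np.hypot(P[:,0]-.554,P[:,1]+.261); t=(r<.035)&(abs(P[:,2]-.159)<.004)
print(t.sum(),cv2.minAreaRect((P[t,:2]*1000).astype(np.float32)),np.median(P[t,2]))
c=(r<.012)&(P[:,2]>.165); print(P[c].max(0),P[c].mean(0)); t2=(r<.02)&(P[:,2]>np.percentile(P[c,2],90)-.002); print("cone top",P[t2].mean(0).round(4),uv[t2].mean(0))
E
```

```text
t 0.95 p [ 0.5519 -0.2693  0.2304] F [-0.2  0.1 -0.5] w 84.8 rv [-0.4   0.17 -1.6 ]
[7.4, -4.2, -4.6, -0.4, 0.17, -1.6, 1.0]
1916 ((556.2284545898438, -260.4144592285156), (37.092552185058594, 36.812408447265625), 48.65163803100586) 0.15922657267488424
[ 0.56596432 -0.24901691  0.32640905] [ 0.55778496 -0.25894084  0.29289869]
cone top [ 0.5592 -0.2517  0.3219] [277.14333519 461.20152445]
```

View pics/b_wrist.png

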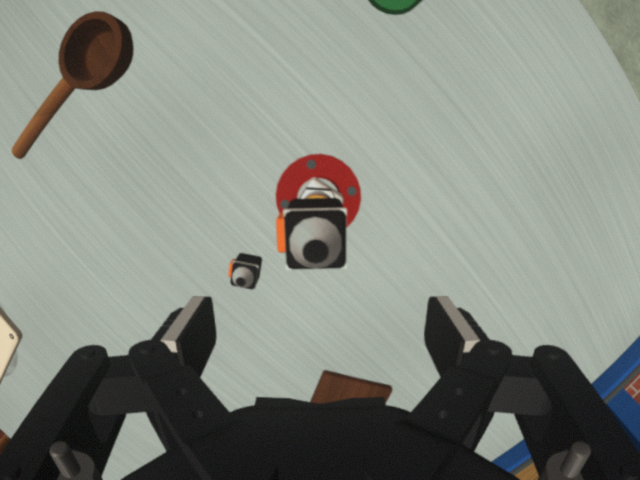

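The jet sits between the open fingers at pixel (316,240), with the button at its left (281,235). The wrist measurement agrees with the other views to about 2 mm. I'll correct the pose and then descend.

Call:
step_arm:
  rows:
    - [8,-4.2,-2,-0.4,0.2,-1.5,1]
    - [0,0,0,0,0,0,1]

```text
t: 1.2
eef_pos: [0.5536, -0.2567, 0.2317]
tool_rot: [0.912, 0.41, 0.0, -0.002]
contact_force: [0.6, -0.1, 0.3]
gripper_width: 0.999
```

```bash
python3 plan.py 0.5545 -0.2608 0.170 -41.6 3 1
```

```text
t 1.2 p [ 0.5536 -0.2567  0.2317] F [ 0.6 -0.1  0.3] w 85.0 rv [-0.21 -0.1   0.07]
[-0.8, 1.2, 20.6, -0.07, -0.03, 0.02, 1.0]
[-0.8, 1.2, 20.6, -0.07, -0.03, 0.02, 1.0]
[-0.8, 1.2, 20.6, -0.07, -0.03, 0.02, 1.0]
```

Call:
step_arm:
  rows:
    - [-2.3,3.6,0,-0.2,-0.1,0,1]
    - [0,0,0,0,0,0,1]

```text
t: 1.4
eef_pos: [0.5549, -0.2583, 0.2324]
tool_rot: [0.911, 0.413, 0.0, 0.0]
contact_force: [-0.3, 1.8, -0.4]
gripper_width: 1.001
```

```bash
python3 plan.py 0.5545 -0.2608 0.170 -41.6 3 1
```

```text
t 1.4 p [ 0.5549 -0.2583  0.2324] F [-0.3  1.8 -0.4] w 85.1 rv [ 0.02 -0.    0.34]
[-0.7, 0.4, 20.8, 0.01, -0.0, 0.11, 1.0]
[-0.7, 0.4, 20.8, 0.01, -0.0, 0.11, 1.0]
[-0.7, 0.4, 20.8, 0.01, -0.0, 0.11, 1.0]
```

Call:
step_arm:
  rows:
    - [-1.4,1,15,0,0,0.3,1]
    - [-0.7,0.4,20,0,0,0,1]
    - [-0.3,0.2,20,0,0,0,1]
    - [0,0,0,0,0,0,1]
    - [0,0,0,0,0,0,1]

```text
t: 1.9
eef_pos: [0.5563, -0.2581, 0.1795]
tool_rot: [0.911, 0.413, 0.002, 0.002]
contact_force: [-0.1, -0.6, 0.9]
gripper_width: 0.998
```

```bash
python3 plan.py 0.5545 -0.2608 0.121 -41.6 3 1
```

```text
t 1.9 p [ 0.5563 -0.2581  0.1795] F [-0.1 -0.6  0.9] w 84.8 rv [ 0.33 -0.1   0.39]
[-1.1, 0.0, 19.5, 0.11, -0.03, 0.13, 1.0]
[-1.1, 0.1, 19.5, 0.11, -0.03, 0.13, 1.0]
[-1.1, 0.1, 19.5, 0.11, -0.03, 0.13, 1.0]
```

Call:
step_arm:
  rows:
    - [-3,0,15,0.3,-0.1,0.4,1]
    - [-1.5,0,15,0.2,0,0,1]
    - [-1,0,12,0,0,0,1]
    - [0,0,0,0,0,0,1]
    - [0,0,0,0,0,0,1]

```text
t: 2.4
eef_pos: [0.5536, -0.2628, 0.1361]
tool_rot: [0.912, 0.41, 0.0, -0.0]
contact_force: [-0.9, -0.9, 0.6]
gripper_width: 0.998
```

```bash
python3 plan.py 0.5545 -0.2608 0.121 -41.6 1 1
```

```text
t 2.4 p [ 0.5536 -0.2628  0.1361] F [-0.9 -0.9  0.6] w 84.9 rv [-0.03 -0.04 -0.02]
[2.1, -0.6, 15.1, -0.03, -0.04, -0.02, 1.0]
```

Call:
step_arm:
  rows:
    - [1.2,-0.3,8,0,0,0,1]
    - [0.5,0,6,0,0,0,1]
    - [0,0,0,0,0,0,1]

```text
t: 2.7
eef_pos: [0.555, -0.2615, 0.1216]
tool_rot: [0.912, 0.41, 0.001, 0.0]
contact_force: [1.1, -0.2, 0.0]
gripper_width: 1.002
```

```bash
python3 plan.py 0.5545 -0.2608 0.121 -41.6 1 1;  python3 - <<'E'
from cell import vision
from h import *
d=vision.get_image("side"); cv2.imwrite("pics/c_side.png",cv2.resize(d["image"][300:450,260:440],None,fx=4,fy=4)[:,:,::-1])
d=vision.get_image("wrist"); cv2.imwrite("pics/c_wrist.png",d["image"][:,:,::-1])
E
```

```text
t 2.7 p [ 0.555  -0.2615  0.1216] F [ 1.1 -0.2  0. ] w 85.1 rv [ 0.04 -0.06 -0.03]
[0.2, -0.8, 0.6, 0.04, -0.06, -0.03, 1.0]
```

View pics/c_side.png

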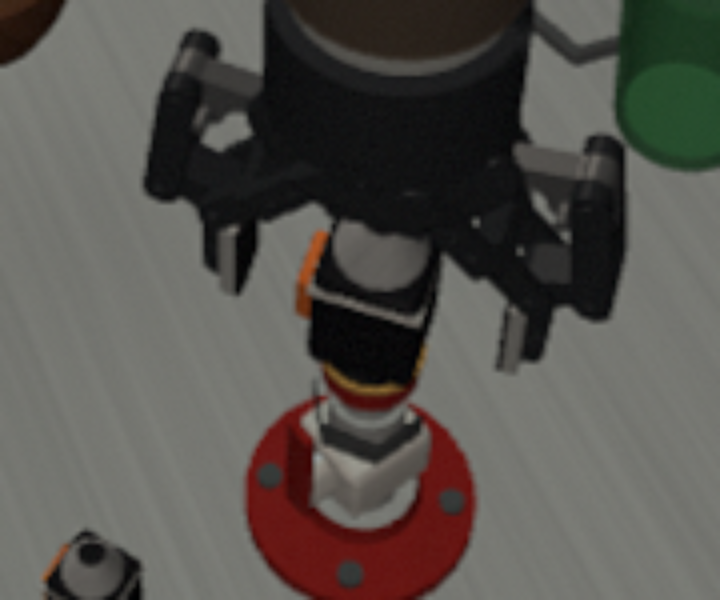

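View pics/c_wrist.png

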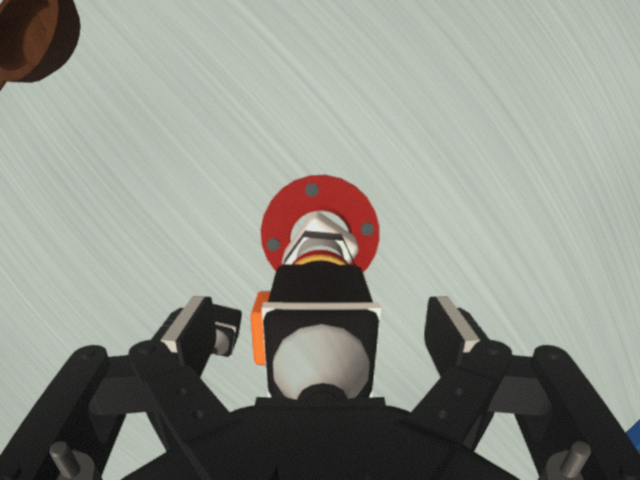

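Jet is centred between the pads (grip (265–382, 305–400), button at (260,328)), and nothing is in the way. I'll close in two stages.

Call:
step_arm:
  rows:
    - [0,-0.4,0.3,0,0,0,0.2]
    - [0,0,0,0,0,0,0.15]
    - [0,0,0,0,0,0,0.1]

```text
t: 3.1
eef_pos: [0.5552, -0.2615, 0.123]
tool_rot: [0.912, 0.41, 0.001, 0.001]
contact_force: [-2.0, 1.8, -0.5]
gripper_width: 0.551
```

```bash
python3 plan.py 0.5545 -0.2608 0.121 -41.6 1 1;  python3 - <<'E'
from cell import vision
from h import *
d=vision.get_image("side"); cv2.imwrite("pics/d_side.png",cv2.resize(d["image"][300:450,260:440],None,fx=4,fy=4)[:,:,::-1])
d=vision.get_image("wrist"); cv2.imwrite("pics/d_wrist.png",d["image"][200:,:,::-1])
E
```

```text
t 3.1 p [ 0.5552 -0.2615  0.123 ] F [-2.   1.8 -0.5] w 46.8 rv [ 0.14 -0.1  -0.02]
[0.0, -1.0, 2.0, 0.14, -0.1, -0.02, 1.0]
```

View pics/d_side.png

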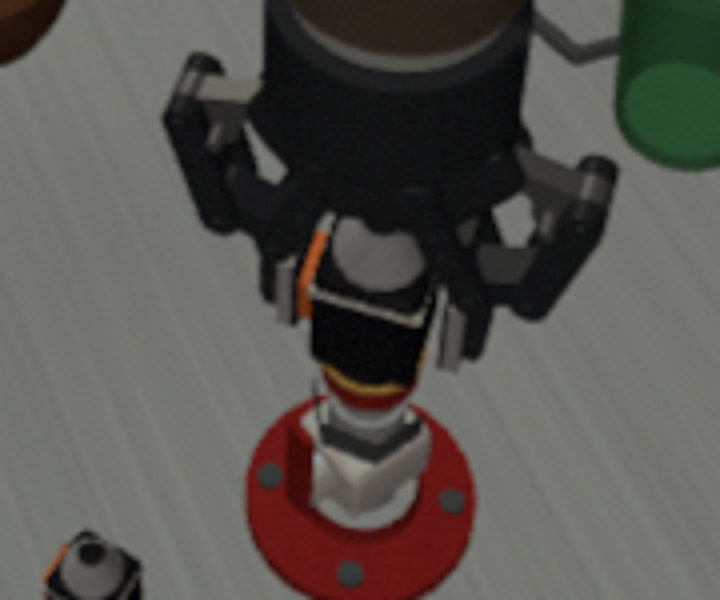

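View pics/d_wrist.png

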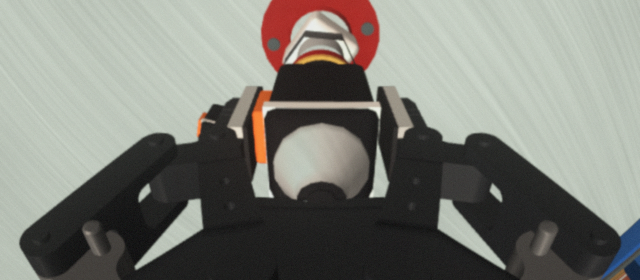

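Call:
step_arm:
  rows:
    - [0,-0.3,1,0,0,0,0]
    - [0,0,0,0,0,0,-0.5]
    - [0,0,0,0,0,0,-1]
    - [0,0,0,0,0,0,-1]
    - [0,0,0,0,0,0,-1]

```text
t: 3.7
eef_pos: [0.555, -0.2612, 0.1238]
tool_rot: [0.912, 0.41, 0.002, 0.001]
contact_force: [-3.0, 1.5, 2.5]
gripper_width: 0.417
```

```bash
python3 plan.py 0.5545 -0.2608 0.121 -41.6 1 1;  python3 - <<'E'
from cell import vision,readout
from h import *
print(readout.state()["moment"])
d=vision.get_image("side"); a=cv2.resize(d["image"][320:430,290:430],None,fx=4,fy=4)[:,:,::-1]
d=vision.get_image("wrist"); b=d["image"][220:,200:440,::-1]; b=cv2.resize(b,(int(240*440/260),440));cv2.imwrite("pics/e.png",np.hstack([a,b])[:,:800])
E
```

```text
t 3.7 p [ 0.555  -0.2612  0.1238] F [-3.   1.5  2.5] w 35.5 rv [ 0.22 -0.12 -0.02]
[-0.0, -0.6, 2.8, 0.22, -0.12, -0.02, 1.0]
[0.20788782 0.35192633 0.02103703]
```

View pics/e.png

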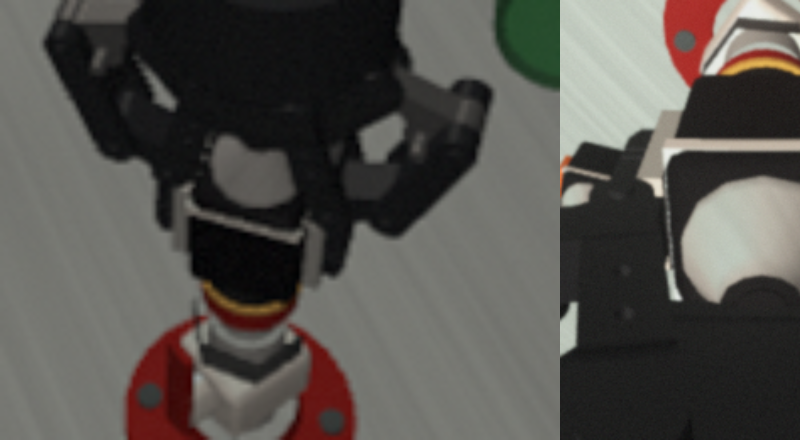

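The jaws read 35.5 mm and the button has disappeared behind the pad, so it is fully in. I'll draw up gently along world z.

Call:
step_arm:
  rows:
    - [0,0,-2,0.1,0,0,-1]
    - [0,0,-2,0,0,0,-1]

```text
t: 4.0
eef_pos: [0.555, -0.2612, 0.1273]
tool_rot: [0.912, 0.41, 0.001, 0.0]
contact_force: [-0.3, -0.1, -1.2]
gripper_width: 0.415
```

```bash
python3 plan.py 0.555 -0.2612 0.19 -41.6 5 -1
```

```text
t 4.0 p [ 0.555  -0.2612  0.1273] F [-0.3 -0.1 -1.2] w 35.3 rv [ 0.09 -0.12 -0.02]
[0.0, 0.0, -12.5, 0.02, -0.02, -0.0, -1.0]
[0.0, 0.0, -12.5, 0.02, -0.02, -0.0, -1.0]
[0.0, 0.0, -12.5, 0.02, -0.02, -0.0, -1.0]
[0.0, 0.0, -12.5, 0.02, -0.02, -0.0, -1.0]
[0.0, 0.0, -12.5, 0.02, -0.02, -0.0, -1.0]
```

Forces are tiny. I'll continue up.

Call:
step_arm:
  rows:
    - [0,0,-5,0,-0.1,0,-1]
    - [0,0,-6,0,0,0,-1]
    - [0,0,-6,0,0,0,-1]

```text
t: 4.3
eef_pos: [0.5545, -0.2612, 0.1431]
tool_rot: [0.912, 0.41, -0.001, -0.0]
contact_force: [-0.4, -0.1, -1.3]
gripper_width: 0.415
```

```bash
python3 plan.py 0.555 -0.2612 0.19 -41.6 5 -1
```

```text
t 4.3 p [ 0.5545 -0.2612  0.1431] F [-0.4 -0.1 -1.3] w 35.3 rv [-0.06  0.05 -0.03]
[0.0, 0.1, -9.4, -0.01, 0.01, -0.01, -1.0]
[0.0, 0.1, -9.4, -0.01, 0.01, -0.01, -1.0]
[0.1, 0.1, -9.4, -0.01, 0.01, -0.01, -1.0]
[0.1, 0.1, -9.4, -0.01, 0.01, -0.01, -1.0]
[0.1, 0.1, -9.4, -0.01, 0.01, -0.01, -1.0]
```

Call:
step_arm:
  rows:
    - [0,0,-8,0,0,0,-1]
    - [0,0,-9,0,0,0,-1]
    - [0,0,-9,0,0,0,-1]
    - [0,0,-9,0,0,0,-1]
    - [0,0,-10,0,0,0,-1]
    - [0,0,-20,0,0,0,-1]
    - [0,0,-25,0,0,0,-1]

```text
t: 5.0
eef_pos: [0.5533, -0.2605, 0.237]
tool_rot: [0.912, 0.41, -0.002, -0.002]
contact_force: [0.2, -0.2, -1.1]
gripper_width: 0.417
```

```bash
python3 plan.py 0.556 0.1 0.25 -41.6 8 -1; python3 - <<'E'
from cell import vision,readout
from h import *
S=vision.get_image("scene");D=vision.get_image("side");np.save("pics/f_scene.npy",S,allow_pickle=True);np.save("pics/f_side.npy",D,allow_pickle=True)
cv2.imwrite("pics/f_side.png",D["image"][:,:,::-1])
E
```

```text
t 5.0 p [ 0.5533 -0.2605  0.237 ] F [ 0.2 -0.2 -1.1] w 35.5 rv [-0.31  0.12 -0.03]
[33.9, -29.7, -1.5, -0.04, 0.02, -0.0, -1.0]
[33.9, -29.7, -1.5, -0.04, 0.02, -0.0, -1.0]
[33.9, -29.7, -1.6, -0.04, 0.02, -0.0, -1.0]
[33.9, -29.7, -1.6, -0.04, 0.02, -0.0, -1.0]
[33.9, -29.7, -1.6, -0.04, 0.02, -0.0, -1.0]
[33.9, -29.7, -1.6, -0.04, 0.02, -0.0, -1.0]
[33.9, -29.7, -1.6, -0.04, 0.02, -0.0, -1.0]
[33.9, -29.7, -1.6, -0.04, 0.02, -0.0, -1.0]
```

View pics/f_side.png

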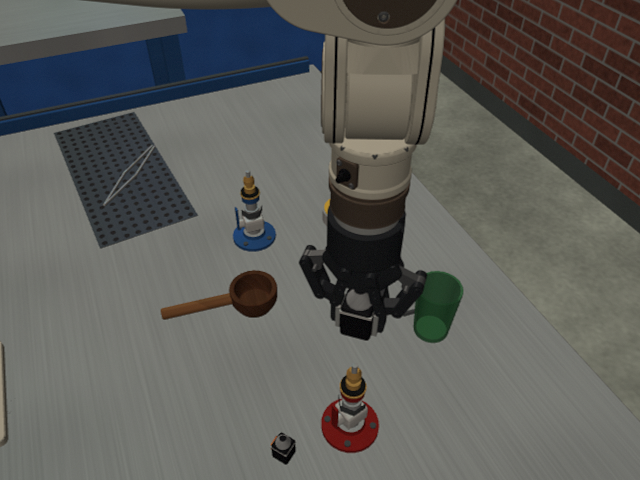

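The jet is off with the button still in, and the red stem is now bare at side (352,378), so the two stems can be compared in the same way.

```bash
python3 - <<'E'
from h import *
out=[]
for n in("scene","side"):
  d=load(f"pics/f_{n}.npy"); P,uv=pts(d,np.ones((480,640),bool))
  hsv=cv2.cvtColor(d["image"],cv2.COLOR_RGB2HSV)[uv[:,1],uv[:,0]].astype(int)
  for nm,c in(("red",(.5543,-.2614)),("blue",(.556,.172))):
    r=np.hypot(P[:,0]-c[0],P[:,1]-c[1])
    ctr=proj(d,[[*c,.145]])[0].astype(int)
    cr=d["image"][ctr[1]-30:ctr[1]+30,ctr[0]-25:ctr[0]+25]; out.append(cv2.resize(cr,None,fx=8,fy=8,interpolation=0)[:,:200*2])
    br=(r<.025)&(P[:,2]>.105)&(hsv[:,0]>=12)&(hsv[:,0]<=28)&(hsv[:,1]>90)&(hsv[:,2]>50)
    z=P[br,2]; print(n,nm,br.sum(),"z",np.percentile(z,[1,50,98,100]).round(4),"uvext",uv[br].min(0),uv[br].max(0), "origin crop",ctr-[25,30])
    for lo in np.arange(.106,.166,.004):
      m=(r<.03)&(P[:,2]>=lo)&(P[:,2]<lo+.004)
      if m.sum()>3: print("  ",lo.round(3),m.sum(),P[m].mean(0).round(4),"w",np.ptp(uv[m,0]),"hsv",hsv[m].mean(0).round(0))
cv2.imwrite("pics/g.png",cv2.resize(np.hstack([o[:,:,::-1] for o in out]),(800,240)))
E
```

```text
scene red 233 z [0.1054 0.1205 0.1442 0.1545] uvext [192 340] [214 363] origin crop [173 314]
   0.106 112 [ 0.5586 -0.2648  0.1084] w 22 hsv [53. 99. 61.]
   0.11 98 [ 0.5572 -0.2623  0.1113] w 21 hsv [63. 90. 45.]
   0.114 12 [ 0.56   -0.2644  0.1161] w 10 hsv [ 18. 146. 110.]
   0.118 34 [ 0.5589 -0.263   0.1197] w 11 hsv [ 19. 139. 143.]
   0.126 4 [ 0.5596 -0.2662  0.1282] w 6 hsv [ 18. 150.  94.]
   0.13 17 [ 0.5581 -0.2647  0.1322] w 11 hsv [ 18. 147. 103.]
   0.134 34 [ 0.5553 -0.2623  0.1363] w 13 hsv [ 18. 132. 126.]
   0.138 43 [ 0.5561 -0.2627  0.14  ] w 11 hsv [ 21. 136. 121.]
   0.142 24 [ 0.5567 -0.2626  0.1436] w 8 hsv [ 25. 111. 111.]
   0.146 7 [ 0.5552 -0.2628  0.1486] w 4 hsv [88. 19. 76.]
   0.15 12 [ 0.5532 -0.2607  0.1529] w 5 hsv [ 61.  14. 130.]
   0.154 12 [ 0.5539 -0.2614  0.1552] w 5 hsv [ 58.  17. 136.]
scene blue 193 z [0.1067 0.1242 0.1483 0.1501] uvext [327 148] [344 169] origin crop [310 120]
   0.106 21 [0.5604 0.1636 0.1085] w 17 hsv [ 18. 134. 106.]
   0.11 60 [0.5595 0.1693 0.1123] w 17 hsv [ 47. 127.  63.]
   0.114 72 [0.5579 0.1709 0.1156] w 17 
[... 1748 characters left out ...]
 [0.5549 0.1694 0.1154] w 18 hsv [54. 81. 37.]
   0.118 23 [0.556  0.1683 0.12  ] w 11 hsv [ 17. 157.  79.]
   0.122 37 [0.5553 0.171  0.1241] w 10 hsv [ 19. 156. 112.]
   0.126 11 [0.556  0.1702 0.1276] w 7 hsv [ 19. 158. 107.]
   0.13 7 [0.5527 0.169  0.1328] w 8 hsv [ 18. 154.  95.]
   0.134 18 [0.556  0.1678 0.1359] w 10 hsv [ 18. 148.  90.]
   0.138 26 [0.5554 0.1692 0.14  ] w 10 hsv [ 17. 152.  95.]
   0.142 27 [0.5559 0.1696 0.144 ] w 10 hsv [ 17. 153. 100.]
   0.146 24 [0.5565 0.1712 0.1479] w 9 hsv [ 18. 123.  97.]
   0.15 9 [0.5556 0.1729 0.1517] w 4 hsv [27. 30. 83.]
   0.154 11 [0.5569 0.1745 0.1565] w 4 hsv [39. 16. 95.]
   0.158 9 [0.5571 0.1743 0.1588] w 4 hsv [ 46.  12. 109.]
```

View pics/g.png

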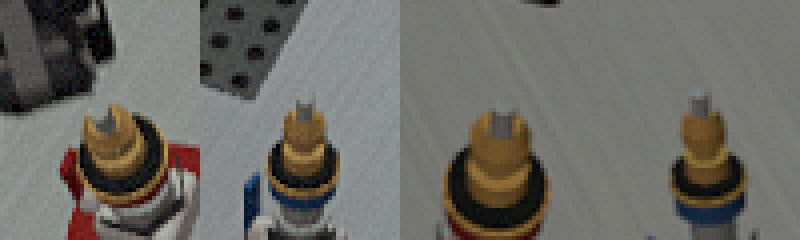

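Seat height: red reads 0.111 and blue about 4.3 mm higher, so the blue seat is at about 0.1145. The tool target from stem differences is about (0.5576, 0.1738). Next I'll carry the jet to a spot 5 cm short and check with the wrist camera.

Call:
step_arm:
  rows:
    - [15,-15,-1.5,-0.2,0.1,0,-1]
    - [30,-28,-1.5,0,0,0,-1]
    - [36,-36,-1.6,0,0,0,-1]
    - [36,-36,-1.6,0,0,0,-1]
    - [36,-36,-1.6,0,0,0,-1]
    - [36,-36,-1.6,0,0,0,-1]
    - [30,-30,-1.6,0,0,0,-1]
    - [20,-20,-1.6,0,0,0,-1]

```text
t: 5.9
eef_pos: [0.5369, 0.0752, 0.2457]
tool_rot: [0.915, 0.404, 0.001, 0.003]
contact_force: [0.5, 0.1, -1.8]
gripper_width: 0.417
```

```bash
python3 plan.py 0.523 0.134 0.235 -41.6 4 -1
```

```text
t 5.9 p [0.5369 0.0752 0.2457] F [ 0.5  0.1 -1.8] w 35.4 rv [ 0.36  0.03 -0.68]
[8.5, -12.5, 2.6, 0.09, 0.01, -0.17, -1.0]
[8.6, -12.5, 2.6, 0.09, 0.01, -0.17, -1.0]
[8.6, -12.4, 2.6, 0.09, 0.01, -0.17, -1.0]
[8.6, -12.4, 2.6, 0.09, 0.01, -0.17, -1.0]
```

Call:
step_arm:
  rows:
    - [8.5,-12.5,2,0.2,0,-0.4,-1]
    - [8.5,-12.5,2,0.2,0,-0.4,-1]
    - [8.5,-12.5,2,0,0,0,-1]
    - [4,-6,1,0,0,0,-1]
    - [0,0,0,0,0,0,-1]
    - [0,0,0,0,0,0,-1]

```text
t: 6.5
eef_pos: [0.5207, 0.133, 0.2339]
tool_rot: [0.91, 0.415, -0.003, -0.001]
contact_force: [0.3, 0.2, -1.5]
gripper_width: 0.415
```

```bash
python3 plan.py 0.5576 0.1738 0.235 -41.6 2 -1; python3 - <<'E'
from cell import vision,readout
from h import *
d=vision.get_image("wrist"); np.save("pics/k_wrist.npy",d,allow_pickle=True); cv2.imwrite("pics/k_wrist.png",d["image"][:,:,::-1])
P,uv=pts(d,np.ones((480,640),bool),True)
r=np.hypot(P[:,0]-.557,P[:,1]-.173)
for lo in np.arange(.106,.17,.004):
  m=(r<.03)&(P[:,2]>=lo)&(P[:,2]<lo+.004)
  if m.sum()>3: print("  ",lo.round(3),m.sum(),P[m].mean(0).round(4),uv[m].mean(0).round(1),np.ptp(uv[m],0))
E
```

```text
t 6.5 p [0.5207 0.133  0.2339] F [ 0.3  0.2 -1.5] w 35.3 rv [-0.23  0.25  0.68]
[27.5, 0.6, -0.7, -0.12, 0.12, 0.34, -1.0]
[27.5, 0.4, -0.6, -0.12, 0.12, 0.34, -1.0]
   0.106 13 [0.5653 0.1776 0.1096] [327.3 144.6] [47 48]
   0.11 314 [0.5597 0.177  0.1116] [321.7 150.6] [51 50]
   0.114 915 [0.5595 0.1768 0.1152] [321.7 151.2] [47 46]
   0.122 8 [0.565  0.1829 0.125 ] [322.  139.5] [15  3]
   0.138 265 [0.5589 0.176  0.1411] [321.8 155. ] [33 31]
   0.142 258 [0.5586 0.1767 0.1439] [320.7 154.8] [31 31]
   0.146 144 [0.5591 0.1762 0.1477] [321.8 155.2] [24 25]
   0.15 4 [0.5614 0.1758 0.1515] [325.2 153.5] [12 12]
   0.154 18 [0.56   0.1768 0.1569] [322.4 154.3] [11 12]
   0.158 149 [0.5585 0.1759 0.1591] [321.5 157.5] [13 13]
```

View pics/k_wrist.png

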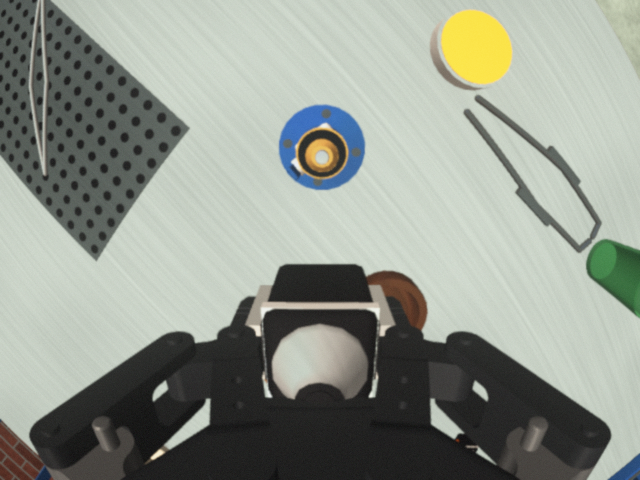

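Blue post centred at (322,155) in the wrist view. Corrected for the wrist bias seen at the red post, the target is about (0.5577,0.1747), with the pin top at 0.159 (seat ~0.115).

Call:
step_arm:
  rows:
    - [20,0.5,0,-0.2,0.2,0.6,-1]
    - [20,0.3,0,0,0,0,-1]
    - [12,0,5,0,0,0,-1]
    - [0,0,10,0,0,0,-1]
    - [0,0,5,0,0,0,-1]
    - [0,0,0,0,0,0,-1]

```text
t: 7.15
eef_pos: [0.557, 0.1671, 0.2115]
tool_rot: [0.913, 0.407, -0.002, 0.001]
contact_force: [0.8, 1.0, -1.7]
gripper_width: 0.416
```

```bash
python3 plan.py 0.5577 0.1747 0.185 -41.6 1 -1
```

```text
t 7.15 p [0.557  0.1671 0.2115] F [ 0.8  1.  -1.7] w 35.4 rv [-0.    0.19 -0.37]
[6.2, -4.6, 26.5, -0.0, 0.19, -0.37, -1.0]
```

Call:
step_arm:
  rows:
    - [6,-4.5,5,0,0.2,-0.3,-1]
    - [0,0,0,0,0,0,-1]
    - [0,0,0,0,0,0,-1]

```text
t: 7.45
eef_pos: [0.5566, 0.1738, 0.2058]
tool_rot: [0.913, 0.409, -0.001, -0.0]
contact_force: [0.5, -0.1, -0.9]
gripper_width: 0.414
```

```bash
python3 plan.py 0.5577 0.1747 0.185 -41.6 1 -1
```

```text
t 7.45 p [0.5566 0.1738 0.2058] F [ 0.5 -0.1 -0.9] w 35.2 rv [-0.04  0.06 -0.12]
[1.4, 0.2, 20.8, -0.04, 0.06, -0.12, -1.0]
```

Call:
step_arm:
  rows:
    - [1.4,0.2,8,0,0,0,-1]
    - [0,0,8,0,0,0,-1]
    - [0,0,5,0,0,0,-1]
    - [0,0,0,0,0,0,-1]

```text
t: 7.85
eef_pos: [0.5577, 0.1748, 0.1835]
tool_rot: [0.913, 0.409, -0.0, 0.0]
contact_force: [-0.6, -0.3, -1.4]
gripper_width: 0.417
```

```bash
python3 plan.py 0.5577 0.1747 0.165 -41.6 1 -1; python3 - <<'E'
from cell import vision
from h import *
o=[]
for n in("scene","side"):
    d=vision.get_image(n); np.save(f"pics/m_{n}.npy",d,allow_pickle=True)
    u,v=proj(d,[[.5577,.1747,.16]])[0].astype(int); o.append(cv2.resize(d["image"][v-40:v+40,u-40:u+40,::-1],(400,400),interpolation=0))
cv2.imwrite("pics/m.png",np.hstack(o))
E
```

```text
t 7.85 p [0.5577 0.1748 0.1835] F [-0.6 -0.3 -1.4] w 35.4 rv [-0.01  0.02 -0.11]
[-0.0, 0.1, 18.5, -0.01, 0.02, -0.11, -1.0]
```

View pics/m.png

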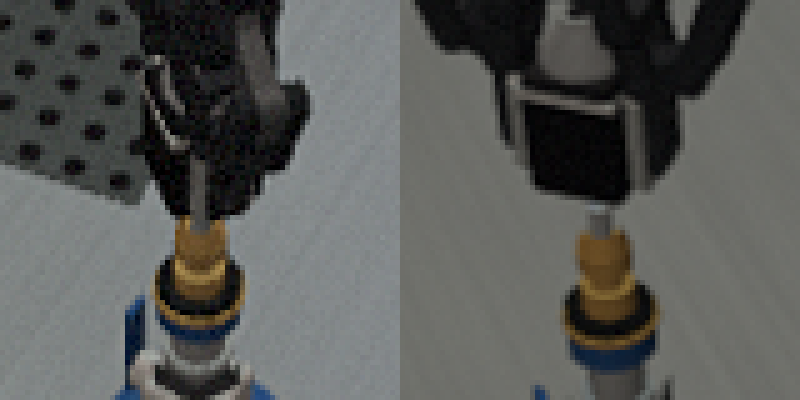

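Jet bottom sits over the pin in both views (the face-centre offset of about 22 px in the side view matches its yaw). I'll lower it gently.

Call:
step_arm:
  rows:
    - [0,0,5,0,0,0,-1]
    - [0,0,5,0,0,0,-1]
    - [0,0,3,0,0,0,-1]
    - [0,0,3,0,0,0,-1]

```text
t: 8.35
eef_pos: [0.5589, 0.1751, 0.1682]
tool_rot: [0.913, 0.409, 0.002, 0.0]
contact_force: [-0.8, 0.2, -1.8]
gripper_width: 0.417
```

```bash
python3 plan.py 0.5577 0.1747 0.165 -41.6 1 -1
```

```text
t 8.35 p [0.5589 0.1751 0.1682] F [-0.8  0.2 -1.8] w 35.5 rv [ 0.1  -0.15 -0.12]
[-1.1, -0.6, 3.2, 0.1, -0.15, -0.12, -1.0]
```

Call:
step_arm:
  rows:
    - [-1,-0.6,2,0.1,-0.1,0,-1]
    - [0,0,2.5,0,0,0,-1]
    - [0,0,2,0,0,0,-1]

```text
t: 8.65
eef_pos: [0.5575, 0.1747, 0.1608]
tool_rot: [0.913, 0.409, 0.0, -0.0]
contact_force: [0.5, 0.7, -1.5]
gripper_width: 0.416
```

```bash
python3 plan.py 0.5577 0.1747 0.150 -41.6 1 -1
```

```text
t 8.65 p [0.5575 0.1747 0.1608] F [ 0.5  0.7 -1.5] w 35.4 rv [-0.03 -0.02 -0.12]
[0.1, 0.1, 10.8, -0.03, -0.02, -0.12, -1.0]
```

Call:
step_arm:
  rows:
    - [0,0,2.5,0,0,0,-1]
    - [0,0,2.5,0,0,0,-1]

```text
t: 8.85
eef_pos: [0.5577, 0.1747, 0.1555]
tool_rot: [0.913, 0.409, 0.0, -0.0]
contact_force: [-0.3, 0.2, -2.1]
gripper_width: 0.417
```

Call:
step_arm:
  rows:
    - [0,0,2.5,0,0,0,-1]
    - [0,0,2.5,0,0,0,-1]

```text
t: 9.05
eef_pos: [0.5578, 0.1747, 0.1502]
tool_rot: [0.913, 0.409, 0.0, -0.0]
contact_force: [-0.5, -0.2, -1.5]
gripper_width: 0.419
```

```bash
python3 plan.py 0.5577 0.1747 0.140 -41.6 1 -1
```

```text
t 9.05 p [0.5578 0.1747 0.1502] F [-0.5 -0.2 -1.5] w 35.6 rv [-0.01 -0.05 -0.12]
[-0.1, -0.0, 10.2, -0.01, -0.05, -0.12, -1.0]
```

Stem is inside the bore by about 11 mm with no side force. I'll keep going.

Call:
step_arm:
  rows:
    - [0,0,3,0,0,0,-1]
    - [0,0,3,0,0,0,-1]
    - [0,0,3,0,0,0,-1]

```text
t: 9.35
eef_pos: [0.5578, 0.1748, 0.1405]
tool_rot: [0.913, 0.409, 0.0, -0.0]
contact_force: [0.8, -0.3, -1.7]
gripper_width: 0.417
```

Call:
step_arm:
  rows:
    - [0,0,2,0,0,0,-1]
    - [0,0,2,0,0,0,-1]

```text
t: 9.55
eef_pos: [0.5577, 0.1747, 0.1359]
tool_rot: [0.913, 0.409, 0.0, -0.0]
contact_force: [0.7, -0.8, -1.8]
gripper_width: 0.418
```

Call:
step_arm:
  rows:
    - [0,0,2,0,0,0,-1]
    - [0,0,1,0,0,0,-1]

```text
t: 9.75
eef_pos: [0.5576, 0.1747, 0.1324]
tool_rot: [0.913, 0.409, 0.0, -0.0]
contact_force: [0.4, 0.4, -1.6]
gripper_width: 0.42
```

Call:
step_arm:
  rows:
    - [0,0,1,0,0,0,-1]

```text
t: 9.85
eef_pos: [0.5576, 0.1747, 0.1315]
tool_rot: [0.913, 0.409, 0.0, -0.0]
contact_force: [-0.8, -0.5, 1.2]
gripper_width: 0.417
```

Call:
step_arm:
  rows:
    - [0,0,1,0,0,0,-1]

```text
t: 9.95
eef_pos: [0.5576, 0.1747, 0.1309]
tool_rot: [0.913, 0.409, 0.0, -0.0]
contact_force: [-2.1, -0.5, 1.1]
gripper_width: 0.419
```

Call:
step_arm:
  rows:
    - [0,0,1,0,0,0,-1]

```text
t: 10.05
eef_pos: [0.5577, 0.1748, 0.1303]
tool_rot: [0.913, 0.409, 0.001, -0.0]
contact_force: [-2.1, -1.9, 2.9]
gripper_width: 0.415
```

The valve pin was met at TCP ≈0.132, so the seat is expected at ≈0.126.

Call:
step_arm:
  rows:
    - [0,0,1.5,0,0,0,-1]

```text
t: 10.15
eef_pos: [0.5577, 0.1747, 0.1293]
tool_rot: [0.913, 0.409, 0.001, -0.0]
contact_force: [-2.3, -1.7, 3.0]
gripper_width: 0.414
```

Call:
step_arm:
  rows:
    - [0,0,1.5,0,0,0,-1]

```text
t: 10.25
eef_pos: [0.5577, 0.1747, 0.1283]
tool_rot: [0.913, 0.409, 0.001, -0.0]
contact_force: [-2.3, -1.6, 3.5]
gripper_width: 0.416
```

Call:
step_arm:
  rows:
    - [0,0,1.2,0,0,0,-1]

```text
t: 10.35
eef_pos: [0.5577, 0.1747, 0.1274]
tool_rot: [0.913, 0.409, 0.001, -0.0]
contact_force: [-2.7, 0.5, 3.6]
gripper_width: 0.411
```

Call:
step_arm:
  rows:
    - [0,0,1,0,0,0,-1]

```text
t: 10.45
eef_pos: [0.5577, 0.1747, 0.1266]
tool_rot: [0.913, 0.409, 0.001, -0.0]
contact_force: [-2.5, 0.1, 3.9]
gripper_width: 0.418
```

Call:
step_arm:
  rows:
    - [0,0,1,0,0,0,-1]

```text
t: 10.55
eef_pos: [0.5578, 0.1747, 0.1259]
tool_rot: [0.913, 0.409, 0.001, -0.0]
contact_force: [-2.5, -0.8, 4.2]
gripper_width: 0.418
```

Call:
step_arm:
  rows:
    - [0,0,0.8,0,0,0,-1]

```text
t: 10.65
eef_pos: [0.5578, 0.1748, 0.1256]
tool_rot: [0.913, 0.409, 0.002, -0.0]
contact_force: [-3.6, -2.2, 9.2]
gripper_width: 0.419
```

Call:
step_arm:
  rows:
    - [0,0,0.8,0,0,0,-1]

```text
t: 10.75
eef_pos: [0.5578, 0.1748, 0.1255]
tool_rot: [0.913, 0.409, 0.002, -0.0]
contact_force: [-4.5, -1.9, 9.1]
gripper_width: 0.415
```

Bottomed on the seat at TCP ≈0.1256. One more gentle push, then release while following down.

Call:
step_arm:
  rows:
    - [0,0,1.2,0,0,0,-1]

```text
t: 10.85
eef_pos: [0.5578, 0.1748, 0.1254]
tool_rot: [0.913, 0.409, 0.002, -0.0]
contact_force: [-4.6, -2.0, 10.5]
gripper_width: 0.415
```

Call:
step_arm:
  rows:
    - [0,0,1.2,0,0,0,0.1]

```text
t: 10.95
eef_pos: [0.5578, 0.1754, 0.1245]
tool_rot: [0.912, 0.409, 0.003, -0.001]
contact_force: [-1.3, 0.4, 0.4]
gripper_width: 0.545
```

Call:
step_arm:
  rows:
    - [0,0,0,0,0,0,0.15]
    - [0,0,0,0,0,0,0.2]

```text
t: 11.15
eef_pos: [0.5584, 0.1754, 0.1236]
tool_rot: [0.912, 0.409, 0.003, -0.0]
contact_force: [0.0, 0.7, -0.4]
gripper_width: 0.604
```

```bash
python3 plan.py 0.5577 0.1747 0.125 -41.6 1 0; python3 - <<'E'
from cell import vision
from h import *
o=[]
for n in("scene","side"):
    d=vision.get_image(n); np.save(f"pics/n_{n}.npy",d,allow_pickle=True)
    u,v=proj(d,[[.5577,.1747,.13]])[0].astype(int); o.append(cv2.resize(d["image"][v-40:v+40,u-40:u+40,::-1],(400,400),interpolation=0))
cv2.imwrite("pics/n.png",np.hstack(o))
d=vision.get_image("wrist");cv2.imwrite("pics/n_wrist.png",d["image"][200:,:,::-1]); np.save("pics/n_wrist.npy",d,allow_pickle=True)
E
```

```text
t 11.15 p [0.5584 0.1754 0.1236] F [ 0.   0.7 -0.4] w 51.3 rv [ 0.1  -0.33 -0.1 ]
[-1.0, -0.0, -1.4, 0.1, -0.33, -0.1, 0.0]
```

View pics/n.png

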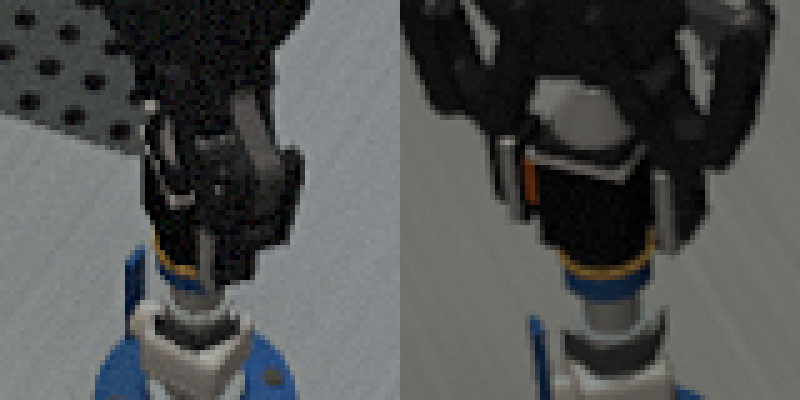

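View pics/n_wrist.png

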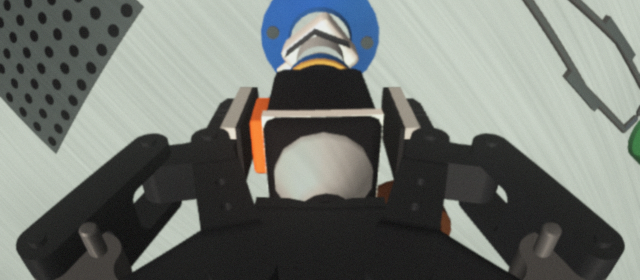

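The button is out and the jet sits right on the gold ring (no black seat visible). I'll open fully, retreat straight up, and verify the jet's height.

Call:
step_arm:
  rows:
    - [0,0,0,0,0,0,1]
    - [0,0,0,0,0,0,1]
    - [0,0,0,0,0,0,1]
    - [0,0,-20,0,0,0,1]
    - [0,0,-40,0,0,0,1]
    - [0,0,-45,0,0,0,1]
    - [0,0,-20,0,0,0,1]

```text
t: 12.0
eef_pos: [0.5548, 0.1738, 0.2466]
tool_rot: [0.913, 0.409, -0.003, -0.001]
contact_force: [0.2, 0.1, 0.1]
gripper_width: 1.003
```

Call:
step_arm:
  rows:
    - [-40,0,0,0,0,0,1]
    - [-45,0,0,0,0,0,1]
    - [-45,0,0,0,0,0,1]
    - [-30,0,0,0,0,0,1]
    - [0,0,0,0,0,0,1]

```text
t: 12.5
eef_pos: [0.4487, 0.0525, 0.251]
tool_rot: [0.912, 0.41, 0.002, 0.0]
contact_force: [0.4, 1.1, -0.2]
gripper_width: 0.998
```

```bash
python3 - <<'E'
from cell import vision,readout
from h import *
o=[]
for n in("scene","side"):
    d=vision.get_image(n); cv2.imwrite(f"pics/z_{n}.png",d["image"][:,:,::-1])
    u,v=proj(d,[[.5577,.1747,.13]])[0].astype(int); o.append(cv2.resize(d["image"][v-40:v+40,u-40:u+40,::-1],(400,400),interpolation=0))
    P,uv=pts(d,np.ones((480,640),bool)); r=np.hypot(P[:,0]-.557,P[:,1]-.174)
    t=(r<.035)&(P[:,2]>.12); print(n,t.sum(),np.percentile(P[t,2],[98,100]).round(4))
    g=(r<.03)&(abs(P[:,2]-.163)<.006); print(" gripTop med z",np.median(P[g,2]).round(4),cv2.minAreaRect((P[g&(abs(P[:,2]-.1628)<.003),:2]*1000).astype(np.float32)))
    c=(r<.012)&(P[:,2]>.175); print(" cone top",np.median(P[c],0).round(4),c.sum())
cv2.imwrite("pics/z.png",np.hstack(o)); s=readout.state(); print(s["t"],s["eef_pos"],s["contact_force"])
E
```

```text
scene 619 [0.1823 0.1853]
 gripTop med z 0.1633 ((556.1801147460938, 173.73951721191406), (36.63634490966797, 36.62080001831055), 49.65553283691406)
 cone top [0.5582 0.1701 0.1796] 61
side 753 [0.1812 0.1845]
 gripTop med z 0.1631 ((557.0760498046875, 172.6444854736328), (38.34248733520508, 35.613441467285156), 47.04283142089844)
 cone top [0.5566 0.1688 0.1786] 62
12.6 [0.45120488 0.05431055 0.25104514] [1.21225758 0.6380464  0.02202498]
```

View pics/z.png

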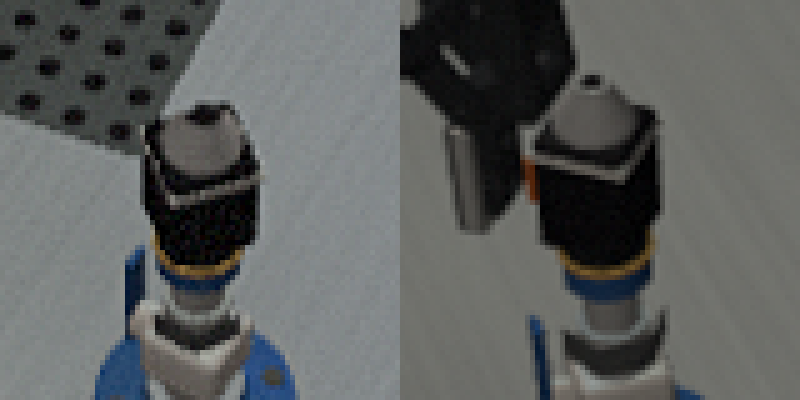

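View pics/z_scene.png

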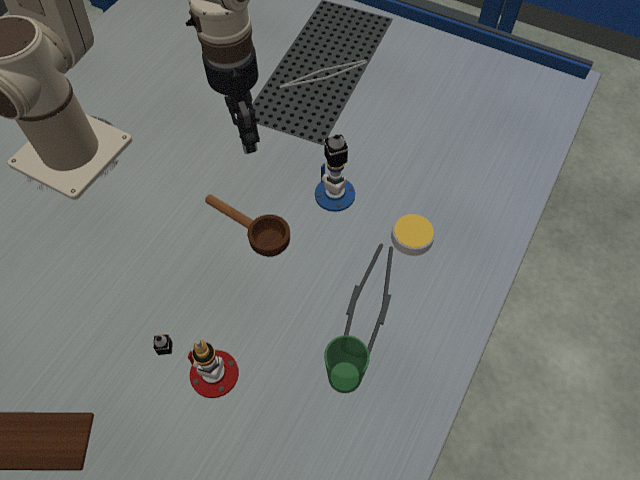

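Grip top at 0.163 puts the underside at 0.115, 0 to 1 mm over the seat. If the jet were not caught, the pin would have lifted it about 6 mm. It stands upright with the button out and everything else is unmoved, so I'm handing in.

```bash
python3 -c "
from cell import order; print(order.sign_off())"
```

```text
the job is handed in; nothing more can be done
None
```

The jet is now clipped on the blue post, standing by itself and released, and I handed the job in at about 12.6 s of the 53 s allowed.

**What I did:** I gripped the large jet across its button and the plain face opposite, with the jaws reading 35.5 mm and the button fully in. I drew it straight up off the red post with only about 1 N of extra force. I carried it to the blue post, lowered it until it met the valve pin and then the seat, and pressed to about 10.5 N on the wrist reading (roughly 5 N on the seat). Then I opened the gripper and moved away.

**Last checks:**
- **Height:** the top of the grip measures 0.163 m, so the underside is about 0.115 m. That is within a millimetre of the seat, which I estimated at 0.1145 m.
- **Catch:** the orange button is out, and the valve pin has not lifted the jet, so the catch is holding. I did not test it with an upward pull.
- **Surroundings:** the tumbler, wooden block, wax tin and jacks look unmoved in the last scene picture. The gripper is touching nothing.
- **Disagreement:** the cameras differed by 1 to 2 mm sideways, within their stated accuracy. I used an average of them for the blue post.

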